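Strip a zoom lens from its stand: filter off first, then the lens

TASK

The zoom lens in the walnut stand has its slip-on glass filter on top. Take it apart in reverse order: while the lens stays in the stand, lift the filter off and lay it flat, right way up, in the middle of the round grey felt pad; then lift the bare lens out of the stand and stand it upright over the dark opening in the middle of the square chrome mount plate. Set both down gently, do not drop them, and let go.

Things in the scene. Friction and masses are not known exactly. Their poses are not given: they have to be found in the camera images.
- filter_mid (a point): Centre (half-way up) of the slip-on filter: black ring, 58 mm outside diameter, 16 mm high, green glass near its top, z up, loose, 45 g. It starts on top of the lens in the stand: lower edge on the lens's shoulder, slipped 8 mm over the 43 mm nose with 2 mm play all round; lifts straight off. Grip across its outside with the fingertips. The like filter lying on the counter is not wanted.
- lens_mid (a point): Centre (half-way up) of the grey zoom lens, 88 mm tall, 0.3-0.5 kg, z up: 60 mm diameter barrel (ribbed black band) for the lower 62 mm, 54 mm up to the shoulder at 80 mm, 43 mm nose above. Lowest 15 mm stand in the 66 mm wide socket of the walnut stand (fixed, 84 mm diameter, 30 mm tall, socket floor 15 mm up); lifts straight out. The shorter, wider lens on the counter is not wanted.
- pad_top (a point): Centre of the upper face of the round grey felt pad, firm, fixed to the counter, 100 mm in diameter, 4 mm thick; z axis up.
- plate_top (a point): Centre of the upper face of the square chrome lens mount plate, fixed to the counter, 110 by 110 mm, 8 mm thick, flat, with a dark 48 mm disc marking its mount opening at the centre (level with the face, nothing falls in); z axis up.
There are look-alikes about, which are no part of the job. What is meant by the part that bears plate_top is not orange, purple or red, and is the larger of those in its own colour.

How it is judged:
On the way, in this order (a step that is already met when the one before it is completed fails the run):
1. the filter lies released on the felt pad while the lens is still in the stand (horizontal distance between filter_mid and pad_top below 0.02 m and z of filter_mid in the frame of pad_top between 0.004 and 0.012 m and angle between each of filter_mid, lens_mid's own z axis and vertical below 0.175 rad and linear speed of filter below 0.02 m/s and contact force between the fingers and filter below 0.1 N and distance of lens_mid from where it was at the start of the episode below 0.012 m), for 0.2 s.
2. the lens stands released on the mount plate (horizontal distance between lens_mid and plate_top below 0.018 m and z of lens_mid in the frame of plate_top between 0.039 and 0.049 m and angle between lens_mid's own z axis and vertical below 0.175 rad and linear speed of lens below 0.02 m/s and contact force between the fingers and lens below 0.1 N), for 0.2 s.
At the end, for the whole second after the job is handed in: The filter lies flat (within 10 degrees), right way up, on the felt pad with its centre within 20 mm of the pad's centre; the lens stands upright (within 10 degrees) on the mount plate with its axis within 18 mm of the plate's centre; both released and at rest (all of step 2 and horizontal distance between filter_mid and pad_top below 0.02 m and z of filter_mid in the frame of pad_top between 0.004 and 0.012 m and angle between filter_mid's own z axis and vertical below 0.175 rad and linear speed of filter below 0.02 m/s and contact force between the fingers and filter below 0.1 N); the robot touches nothing.
It fails at once if the filter is dropped (falls freely faster than 0.75 m/s, about 30 mm) (linear speed of filter above 0.75 m/s and contact force between the fingers and filter below 0.01 N).
It fails at once if the lens is dropped or knocked (moves faster than 0.75 m/s out of the fingers, about a 30 mm fall) (linear speed of lens above 0.75 m/s and contact force between the fingers and lens below 0.01 N).
It also fails if it takes over 51 s, if anything falls off the work surface, if the arm or the gripper's body presses on something with over 40 N, if the wrist force passes 120 N, or if a joint passes its speed limit or range.

ROBOT

A 6-joint arm with a two-finger parallel gripper is mounted at the origin on the work surface. World frame = base frame: x ahead of the robot, y to its left, z up, the work surface at z = 0. Lengths are in m, angles in rad, forces in N, time in s.
With the tool pointing down it reaches from about 0.35 to 0.925 m from the base axis. Payload 6.4 kg.
Tool frame: the origin (TCP) lies at the centre of the arm's flange, where the gripper is bolted on; the fingertips stand 199 mm ahead of it and the grasp point (between the pads) lies 180 mm ahead of it (arm.tip_extent is the distance from the TCP to the fingertips, in m); z points along the fingers, y is the line along which they close (so a half turn about z gives the same grasp; the last joint's range is limited). The gripper opens to 94 mm and grips with 3 to 60 N. Pads are 16 mm wide; open, the fingers measure 119 mm over their backs; the gripper's body (75 mm by 177 mm) begins 78 mm behind the grasp point.
Start: joints at [1.109, 0.245, 1.558, -0, 1.339, -0.174], TCP at [0.184, 0.623, 0.405] pointing down, gripper open.
Joint ranges: [-3.13, 3.13], [-1.02, 2.26], [0.13, 2.54], [-0.95, 4.09], [0.21, 2.88], [-2.74, 2.74]. Speed limits (rad/s): [2.57, 2.57, 3.14, 3.14, 3.14, 3.14].

INTERFACE

Orientations are given as a unit quaternion [w, x, y, z].
In Python, from bench import arm gives the robot as it stands. The module is installed in compiled form; this text tells all that it offers.
- The arm moves only by the shell command python3 -m creep 'ROWS' [OPENING] [FORCE]. ROWS is JSON, a list of rows, each an object with "slide": the shift along the world's x, y, z in mm, a list of three; "roll": the turn about the world's z in rad. A call has exactly 5 rows; each row shifts and turns the commanded pose from where the row before left it; what a row does not reach is not made up. A row lasts 1/10 s, in which the tool goes at most 50 mm and 8.59 degrees, less where a joint would pass 70% of its speed; a pose out of reach is approached as far as the arm can. A call with a gripper value outside its range is refused whole. OPENING is the closure, from 0 (fully open) to 1 (shut), set as the call begins (- or left out, the last holds). The fingers move at their own pace and stop on an object; FORCE is the grip in N (left out, the last holds). Time passes only in rows, so rows that do not move let the fingers close, or fill a call up. It gives the time, the measured TCP pose, the force and the opening at its end, in the units of the state.
- arm.state(): the state, without advancing time (a new reading comes with each control period).
- arm.get_image(name): name is "scene" or "top"; returns (picture, depth): 480x640x3 uint8, blue, green, red; 480x640 float32, m along the optical axis (not along the pixel's ray), 0 where there is no reading.
- arm.camera_info(name): a dict with "fx", "fy", "cx", "cy" (pixels), "cam_to_world" (4x4, takes a point from camera to world coordinates). Camera axes: x right, y up, looking along -z (the intrinsics and any distortion apply to the point x, -y, -z); pixel columns grow to the right and rows downward; lengths in m; the calibration is good to about 2 mm. A picture is of the moment at which its call begins. camera_info takes no time and is no camera call.
- arm.hand_in(): hands the job in, once; it reports no verdict.
Trained networks look in the newest picture that a camera, given by its name, has taken for a name from the list of things; names that differ only in an ending like _2 or _b are one class to them, and where a whole thing is asked for, a point or a joint stands for the part that bears it (a point fixed in the world has none). Each returns a list of dicts, best first, with "conf" (0 to 1); they miss things now and then, are a little off and sometimes report something else, mostly with a low value. They report only what shows in the picture. A call takes as long as a camera call. They do not tell look-alikes from the thing itself.
- arm.cut_out(camera, query): "mask" (480x640 bool, what is visible of it) and "rect" ([left, top, width, height] in pixels, round what is visible of it).
The state is a dict: "time": time; "joint_positions": joint angles; "qvel": joint speeds; "effort": joint torques, N m; "position": TCP position; "ee_rot": TCP orientation; "ft_force": force on the tool from outside, world axes, zero at the start; "ft_torque": the same for the moment, N m; "grip_width": opening from 0.0 (shut) to 1.0 (fully open).
Only numpy, scipy, OpenCV 4.12 (cv2) and the standard library are available. Lean on these libraries where they do the work, as an engineer would, in place of code of your own. Each camera call takes 0.05 s, during which the arm holds its last target. There are 200 camera calls.

## Working session

There is one attempt and no reset: what is moved stays moved. The work goes in short steps, Python scripts to look and compute and a shell command to move; the robot and the scene stay as the last step left them, time stands still between calls to the robot, and variables do not carry over. Pictures are saved under pics/ and viewed, on a budget of 10 in all, crops included, one or two more only if the job needs it, and the job is handed in when it is done.

```bash
mkdir -p pics; cat > h.py <<'E'
import numpy as np, cv2
from bench import arm
def world(cam, depth, mask=None):
    i=arm.camera_info(cam); v,u=np.nonzero((depth>0) if mask is None else (mask&(depth>0)))
    d=depth[v,u]; p=np.c_[(u-i['cx'])/i['fx']*d, -(v-i['cy'])/i['fy']*d, -d]
    T=np.array(i['cam_to_world']); return p@T[:3,:3].T+T[:3,3], u, v
E
python3 - <<'E'
from h import *
ims=[]
for c in ("scene","top"):
    im,d=arm.get_image(c); cv2.imwrite(f"pics/{c}0.png",im); np.save(f"{c}0.npy",d)
    i=arm.camera_info(c); print(c,{k:v for k,v in i.items() if k!='cam_to_world'},np.round(i['cam_to_world'],3).tolist())
    for q in ("filter_mid","lens_mid","pad_top","plate_top"):
        for r in arm.cut_out(c,q):
            P,u,v=world(c,d,r['mask']); 
            z=P[:,2]; t=P[z>np.percentile(z,90)-.004] if len(P) else P
            print(c,q,round(r['conf'],2),r['rect'],np.round(np.median(P,0),3) if len(P) else '', 'top',np.round((t.min(0)+t.max(0))/2,3) if len(P) else '', np.round(np.ptp(t,axis=0),3) if len(P) else '')
s=arm.state(); print({k:np.round(v,3).tolist() for k,v in s.items()})
E
```

```text
scene {'fx': 496.9663977234722, 'fy': 496.9663977234722, 'cx': 326.02373774015234, 'cy': 247.17334841596653} [[-0.685, -0.608, 0.4, 0.951], [0.728, -0.576, 0.372, 0.274], [0.004, 0.546, 0.838, 0.922], [0.0, 0.0, 0.0, 1.0]]
scene filter_mid 0.6 [471.7, 308.2, 36.8, 35.1] [0.483 0.235 0.11 ] top [0.481 0.235 0.112] [0.058 0.057 0.007]
scene filter_mid 0.22 [461.2, 322.5, 38.5, 33.3] [0.505 0.239 0.064] top [0.499 0.235 0.087] [0.021 0.05  0.013]
scene lens_mid 0.61 [460.0, 324.6, 39.6, 29.1] [0.505 0.238 0.063] top [0.498 0.235 0.086] [0.025 0.055 0.014]
scene pad_top 0.73 [321.8, 298.4, 50.2, 43.0] [0.613 0.01  0.004] top [0.61  0.008 0.006] [0.1   0.099 0.007]
scene plate_top 0.91 [202.7, 148.9, 59.2, 47.7] [ 0.512 -0.449  0.008] top [ 0.51  -0.451  0.011] [0.132 0.132 0.008]
scene plate_top 0.83 [221.6, 367.6, 69.6, 67.3] [0.845 0.007 0.008] top [0.843 0.006 0.01 ] [0.15  0.149 0.007]
scene plate_top 0.68 [312.9, 168.1, 36.4, 27.4] [ 0.371 -0.253  0.006] top [ 0.37  -0.254  0.008] [0.102 0.1   0.008]
scene plate_top 0.65 [244.9, 197.3, 61.9, 48.7] [ 0.543 -0.258  0.008] top [ 0.538 
[... 917 characters left out ...]
95 0.007]
top plate_top 0.82 [474.9, 223.5, 62.6, 61.8] [ 0.509 -0.452  0.007] top [ 0.508 -0.453  0.011] [0.127 0.131 0.009]
top plate_top 0.8 [436.2, 360.3, 41.9, 42.3] [ 0.249 -0.348  0.005] top [ 0.249 -0.347  0.008] [0.089 0.09  0.009]
top plate_top 0.58 [378.1, 209.6, 68.7, 64.1] [ 0.538 -0.262  0.007] top [ 0.538 -0.262  0.01 ] [0.137 0.136 0.008]
{'time': 0.5, 'joint_positions': [1.109, 0.245, 1.558, 0.0, 1.339, -0.174], 'qvel': [0.0, -0.0, -0.001, 0.001, -0.002, 0.0], 'effort': [0.0, -41.544, -31.456, 0.068, 0.029, -0.0], 'position': [0.184, 0.623, 0.405], 'ee_rot': [-0.0, 0.143, 0.99, -0.0], 'ft_force': [0.265, 0.536, 1.364], 'ft_torque': [-0.03, 0.063, 0.044], 'grip_width': 1.001}
```

View pics/scene0.png

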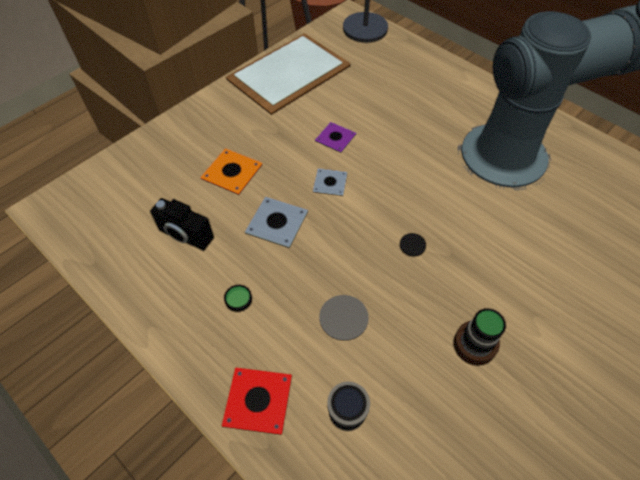

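View pics/top0.png

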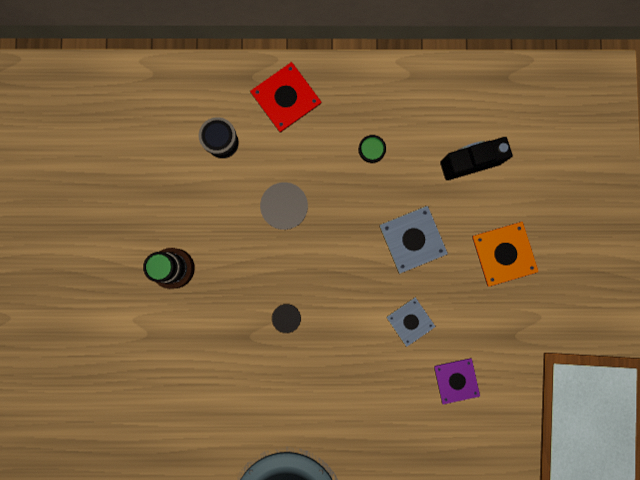

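The candidates, in top-view pixels:
- **Filter:** one on the stand at (158,267), which I want. The decoy on the counter is at (372,149).
- **Lens:** one in the stand at (170,267), which I want. The decoy is at (218,137).
- **Pad:** grey and large at (284,205), which I want. The dark small disc at (286,318) is a decoy.
- **Plate:** chrome and large at (413,239), which I want. The others are small chrome (411,322), red (286,97), orange (505,254) and purple (457,381).

Next I'll check these in one close crop and refine the centres.

```bash
python3 - <<'E'
from h import *
for c,boxes in (("top",{"filter":(135,245,50,45),"pad":(255,175,60,62),"plate":(375,203,76,72)}),("scene",{"filter":(468,305,44,34),"pad":(316,290,58,56),"plate":(240,192,72,60)})):
    im=cv2.imread(f"pics/{c}0.png"); d=np.load(f"{c}0.npy"); hsv=cv2.cvtColor(im,cv2.COLOR_BGR2HSV)
    for k,(x,y,w,h) in boxes.items():
        m=np.zeros(d.shape,bool); m[y:y+h,x:x+w]=1
        if k=="filter": m&=(hsv[...,0]>45)&(hsv[...,0]<85)&(hsv[...,1]>100)
        if k=="pad": m&=hsv[...,1]<60
        if k=="plate":
            m&=(hsv[...,2]<50); 
            n,l,s,_=cv2.connectedComponentsWithStats(m.astype(np.uint8)); m=l==1+np.argmax(s[1:,4])
        P,u,v=world(c,d,m); print(c,k,m.sum(),np.round(np.median(P,0),4),np.round(P.mean(0),4),np.round(np.ptp(P,axis=0),3))
im=cv2.imread("pics/top0.png")
a=cv2.resize(im[235:295,130:210],(400,300)); b=cv2.resize(im[200:350,360:460],(200,300)); e=cv2.resize(im[170:240,250:320],(200,200))
e=cv2.copyMakeBorder(e,0,100,0,0,cv2.BORDER_CONSTANT)
cv2.imwrite("pics/crop.png",np.hstack([a,b,e]))
E
```

```text
top filter 537 [0.4817 0.2339 0.1084] [0.481  0.2336 0.1078] [0.047 0.055 0.07 ]
top pad 1700 [0.611  0.0063 0.0035] [0.6109 0.0068 0.0035] [0.096 0.097 0.017]
top plate 390 [ 0.5401 -0.2629  0.0077] [ 0.54   -0.2633  0.0077] [0.046 0.044 0.013]
scene filter 593 [0.4804 0.2341 0.1098] [0.4805 0.2342 0.1099] [0.054 0.05  0.017]
scene pad 1721 [0.6116 0.0086 0.0045] [0.6115 0.008  0.0045] [0.1   0.1   0.011]
scene plate 229 [ 0.5397 -0.2643  0.0091] [ 0.5397 -0.2636  0.009 ] [0.045 0.042 0.009]
```

View pics/crop.png

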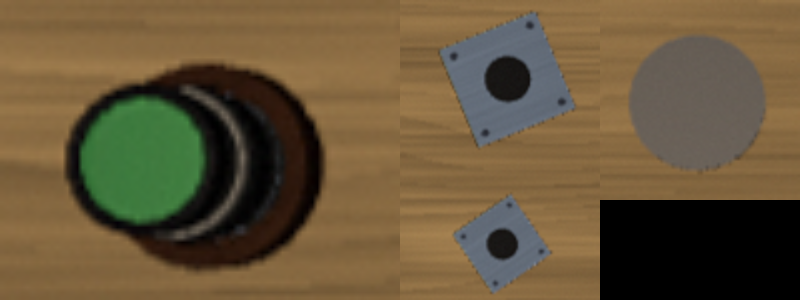

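The crop confirms the choice: the green filter sits on the lens in the walnut stand, the larger chrome plate has the dark disc, and the pad is grey. Both cameras agree to about 2 mm and the heights fit (0.109, 0.004, 0.008). Targets are filter (481,234), pad (611,7) and plate (540,−263) mm. Now I'll move over the filter.

```bash
python3 -m creep '[{"slide":[30,-39,0],"roll":0},{"slide":[30,-39,0],"roll":0},{"slide":[30,-39,0],"roll":0},{"slide":[30,-39,0],"roll":0},{"slide":[30,-39,0],"roll":0}]' 0 10
python3 -m creep '[{"slide":[30,-39,0],"roll":0},{"slide":[30,-39,0],"roll":0},{"slide":[30,-39,0],"roll":0},{"slide":[30,-39,0],"roll":0},{"slide":[27,-38,0],"roll":0}]'
python3 -m creep '[{"slide":[0,0,0],"roll":0},{"slide":[0,0,0],"roll":0},{"slide":[0,0,0],"roll":0},{"slide":[0,0,0],"roll":0},{"slide":[0,0,0],"roll":0}]'
```

```text
time: 1.0
position: [0.3352, 0.4266, 0.4049]
ee_rot: [0.0, 0.143, 0.99, 0.0]
ft_force: [0.3, 0.3, -0.4]
grip_width: 1.003
time: 1.5
position: [0.4825, 0.2324, 0.4051]
ee_rot: [0.0, 0.144, 0.99, 0.0]
ft_force: [-0.1, 0.8, -0.5]
grip_width: 1.001
time: 2.0
position: [0.4808, 0.2353, 0.4047]
ee_rot: [-0.0, 0.142, 0.99, 0.0]
ft_force: [-1.1, -0.9, 0.1]
grip_width: 0.996
```

```bash
python3 -m creep '[{"slide":[0,0,-30],"roll":0},{"slide":[0,0,-30],"roll":0},{"slide":[0,0,-25],"roll":0},{"slide":[0,0,-16],"roll":0},{"slide":[0,0,-10],"roll":0}]'
python3 -m creep '[{"slide":[0,0,0],"roll":0},{"slide":[0,0,0],"roll":0},{"slide":[0,0,0],"roll":0},{"slide":[0,0,0],"roll":0},{"slide":[0,0,0],"roll":0}]'
python3 - <<'E'
from h import *
ims=[]
for c in("scene","top"):
    im,d=arm.get_image(c); ims.append(im)
a=cv2.resize(ims[0][250:400,400:560],(400,375)); b=cv2.resize(ims[1][190:340,90:250],(400,375))
cv2.imwrite("pics/g1.png",np.hstack([a,b])); print(arm.state()['position'])
E
```

```text
time: 2.5
position: [0.4807, 0.2348, 0.292]
ee_rot: [-0.001, 0.143, 0.99, -0.0]
ft_force: [0.1, -0.3, -0.6]
grip_width: 1.0
time: 3.0
position: [0.4817, 0.2343, 0.2944]
ee_rot: [0.001, 0.143, 0.99, 0.0]
ft_force: [0.3, -0.2, 0.1]
grip_width: 1.0
[0.4815944  0.23427751 0.29404535]
```

View pics/g1.png

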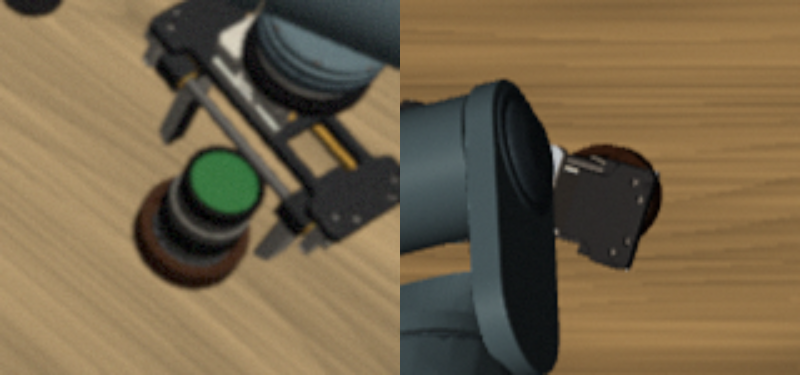

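The fingertips are at crop (170,140) and (260,255). They straddle the filter at (225,182), so I'll close.

```bash
for i in 1 2; do python3 -m creep '[{"slide":[0,0,0],"roll":0},{"slide":[0,0,0],"roll":0},{"slide":[0,0,0],"roll":0},{"slide":[0,0,0],"roll":0},{"slide":[0,0,0],"roll":0}]' 1 10; done
```

```text
time: 3.6
position: [0.4815, 0.2343, 0.2937]
ee_rot: [-0.0, 0.143, 0.99, -0.0]
ft_force: [-0.8, -0.4, -0.1]
grip_width: 0.61
time: 4.1
position: [0.4815, 0.2343, 0.2936]
ee_rot: [-0.0, 0.143, 0.99, -0.0]
ft_force: [0.4, -0.2, -0.1]
grip_width: 0.603
```

```bash
python3 -m creep '[{"slide":[0,0,3],"roll":0},{"slide":[0,0,4],"roll":0},{"slide":[0,0,8],"roll":0},{"slide":[0,0,10],"roll":0},{"slide":[0,0,15],"roll":0}]'
python3 -m creep '[{"slide":[0,0,15],"roll":0},{"slide":[0,0,15],"roll":0},{"slide":[0,0,10],"roll":0},{"slide":[0,0,0],"roll":0},{"slide":[0,0,0],"roll":0}]'
python3 - <<'E'
from h import *
im,d=arm.get_image("scene"); 
cv2.imwrite("pics/g2.png",cv2.resize(im[200:400,400:600],(500,500))); print(arm.state()['position'])
E
```

```text
time: 4.6
position: [0.4813, 0.2342, 0.3344]
ee_rot: [-0.0, 0.143, 0.99, -0.0]
ft_force: [0.8, 0.7, -0.3]
grip_width: 0.602
time: 5.1
position: [0.4814, 0.2343, 0.3737]
ee_rot: [0.0, 0.143, 0.99, -0.0]
ft_force: [0.8, -0.7, -1.2]
grip_width: 0.598
[0.48127754 0.23421766 0.37303601]
```

View pics/g2.png

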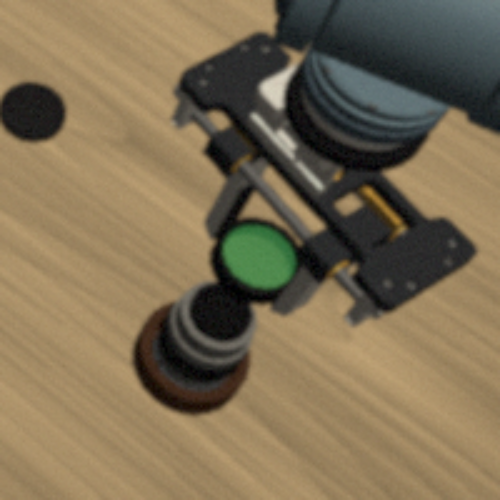

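The filter is held level at crop (258,257). The bare lens is upright in the stand, nose at (222,310). Next I'll measure the filter relative to the tool, and the lens.

```bash
python3 - <<'E'
from h import *
c="scene"; im,d=arm.get_image(c); hsv=cv2.cvtColor(im,cv2.COLOR_BGR2HSV)
m=np.zeros(d.shape,bool); m[280:330,480:530]=1; m&=(hsv[...,0]>45)&(hsv[...,0]<85)&(hsv[...,1]>100)
P,u,v=world(c,d,m); Q=P-np.median(P,0); n=np.linalg.svd(Q[np.abs(Q[:,2])<.01])[2][2]; print("filter",m.sum(),np.round(P.mean(0),4),n.round(3))
for r in arm.cut_out(c,"lens_mid"):
    P,u,v=world(c,d,r['mask']); 
    for lo,hi in((.097,.108),(.085,.093)):
        t=P[(P[:,2]>lo)&(P[:,2]<hi)]
        if len(t): print(r['conf'],len(t),lo,np.round((t.max(0)+t.min(0))/2,4),np.ptp(t,axis=0).round(3))
print(arm.state()['position'])
E
python3 -m creep '[{"slide":[15,-26,0],"roll":0},{"slide":[25,-43,0],"roll":0},{"slide":[25,-43,0],"roll":0},{"slide":[25,-43,0],"roll":0},{"slide":[20,-36,0],"roll":0}]'
python3 -m creep '[{"slide":[12,-22,0],"roll":0},{"slide":[8,-14,0],"roll":0},{"slide":[0,0,0],"roll":0},{"slide":[0,0,0],"roll":0},{"slide":[0,0,0],"roll":0}]'
python3 - <<'E'
from h import *
c="scene"; im,d=arm.get_image(c); hsv=cv2.cvtColor(im,cv2.COLOR_BGR2HSV)
p=arm.state()['position']; g=(hsv[...,0]>45)&(hsv[...,0]<85)&(hsv[...,1]>100)
P,u,v=world(c,d,g); s=np.hypot(P[:,0]-p[0],P[:,1]-p[1])<.05; s&=P[:,2]>.1; print(s.sum(),np.round(P[s].mean(0),4),p)
E
```

```text
filter 675 [0.4805 0.2343 0.189 ] [0.001 0.014 1.   ]
0.82 441 0.097 [0.4851 0.2345 0.1022] [0.044 0.051 0.01 ]
0.82 73 0.085 [0.4868 0.2355 0.089 ] [0.04  0.052 0.008]
[0.48124968 0.23419794 0.37267285]
time: 5.75
position: [0.5923, 0.041, 0.3729]
ee_rot: [-0.001, 0.144, 0.99, -0.0]
ft_force: [0.5, 1.4, -0.3]
grip_width: 0.604
time: 6.25
position: [0.611, 0.0086, 0.3734]
ee_rot: [-0.0, 0.143, 0.99, 0.0]
ft_force: [0.4, 0.6, -0.7]
grip_width: 0.605
254 [0.6231 0.0056 0.1985] [0.61100627 0.00859327 0.37357538]
```

The filter is level and centred on the tool; the later offset comes from the arm partly hiding it. I'll lower it to the pad.

```bash
python3 -m creep '[{"slide":[0,0,-25],"roll":0},{"slide":[0,0,-40],"roll":0},{"slide":[0,0,-40],"roll":0},{"slide":[0,0,-30],"roll":0},{"slide":[0,0,-15],"roll":0}]'
python3 -m creep '[{"slide":[0,0,-8],"roll":0},{"slide":[0,0,-4],"roll":0},{"slide":[0,0,-2],"roll":0},{"slide":[0,0,0],"roll":0},{"slide":[0,0,0],"roll":0}]'
```

```text
time: 6.8
position: [0.61, 0.0085, 0.2206]
ee_rot: [-0.002, 0.143, 0.99, 0.0]
ft_force: [-0.8, -0.6, -1.1]
grip_width: 0.603
time: 7.3
position: [0.612, 0.0072, 0.2108]
ee_rot: [0.001, 0.143, 0.99, -0.0]
ft_force: [0.6, -0.4, -1.4]
grip_width: 0.602
```

```bash
python3 -m creep '[{"slide":[0,0,-2],"roll":0},{"slide":[0,0,-1],"roll":0},{"slide":[0,0,0],"roll":0},{"slide":[0,0,0],"roll":0},{"slide":[0,0,0],"roll":0}]'
python3 -m creep '[{"slide":[0,0,-1],"roll":0},{"slide":[0,0,-1],"roll":0},{"slide":[0,0,0],"roll":0},{"slide":[0,0,0],"roll":0},{"slide":[0,0,0],"roll":0}]'
```

```text
time: 7.8
position: [0.6115, 0.0073, 0.2066]
ee_rot: [-0.0, 0.143, 0.99, 0.0]
ft_force: [0.3, -0.3, -0.7]
grip_width: 0.601
time: 8.3
position: [0.6115, 0.0073, 0.2046]
ee_rot: [-0.0, 0.143, 0.99, -0.0]
ft_force: [-0.0, -0.2, -0.3]
grip_width: 0.606
```

```bash
python3 -m creep '[{"slide":[0,0,-1],"roll":0},{"slide":[0,0,-0.5],"roll":0},{"slide":[0,0,0],"roll":0},{"slide":[0,0,0],"roll":0},{"slide":[0,0,0],"roll":0}]'
python3 -m creep '[{"slide":[0,0,-0.5],"roll":0},{"slide":[0,0,-0.5],"roll":0},{"slide":[0,0,0],"roll":0},{"slide":[0,0,0],"roll":0},{"slide":[0,0,0],"roll":0}]'
```

```text
time: 8.8
position: [0.6116, 0.0073, 0.2035]
ee_rot: [0.0, 0.143, 0.99, -0.0]
ft_force: [-1.9, 0.0, 3.7]
grip_width: 0.602
time: 9.3
position: [0.6118, 0.0073, 0.2034]
ee_rot: [-0.0, 0.143, 0.99, -0.0]
ft_force: [-5.0, 0.5, 11.6]
grip_width: 0.598
```

Contact is at TCP z 0.2034, as predicted. I'll ease the pressure, open, wait and lift.

```bash
python3 -m creep '[{"slide":[0,0,0.7],"roll":0},{"slide":[0,0,0],"roll":0},{"slide":[0,0,0],"roll":0},{"slide":[0,0,0],"roll":0},{"slide":[0,0,0],"roll":0}]'
for i in 1 2; do python3 -m creep '[{"slide":[0,0,0],"roll":0},{"slide":[0,0,0],"roll":0},{"slide":[0,0,0],"roll":0},{"slide":[0,0,0],"roll":0},{"slide":[0,0,0],"roll":0}]' 0; done
python3 -m creep '[{"slide":[0,0,10],"roll":0},{"slide":[0,0,25],"roll":0},{"slide":[0,0,40],"roll":0},{"slide":[0,0,40],"roll":0},{"slide":[0,0,40],"roll":0}]'
python3 -m creep '[{"slide":[0,0,25],"roll":0},{"slide":[0,0,10],"roll":0},{"slide":[-10,17,0],"roll":0},{"slide":[-25,43,0],"roll":0},{"slide":[-25,43,0],"roll":0}]'
python3 - <<'E'
from h import *
c="scene"; im,d=arm.get_image(c); hsv=cv2.cvtColor(im,cv2.COLOR_BGR2HSV)
g=(hsv[...,0]>45)&(hsv[...,0]<85)&(hsv[...,1]>100)
P,u,v=world(c,d,g); s=np.hypot(P[:,0]-.611,P[:,1]-.007)<.06; P=P[s]; n=np.linalg.svd(P-P.mean(0))[2][2]; print("filter",s.sum(),P.mean(0).round(4),n.round(3))
for r in arm.cut_out(c,"lens_mid"):
    P,u,v=world(c,d,r['mask']); t=P[P[:,2]>.097]
    if len(t): print(r['conf'],r['rect'],len(t),np.round((t.max(0)+t.min(0))/2,4),np.ptp(t,axis=0).round(3),np.median(t,0).round(4))
print(arm.state()['position']); cv2.imwrite("pics/r1.png",im)
E
```

```text
time: 9.8
position: [0.6116, 0.0073, 0.2034]
ee_rot: [-0.0, 0.143, 0.99, -0.0]
ft_force: [-3.5, 0.0, 6.2]
grip_width: 0.606
time: 10.3
position: [0.612, 0.0076, 0.2035]
ee_rot: [0.001, 0.143, 0.99, 0.0]
ft_force: [0.8, 3.2, 5.5]
grip_width: 0.981
time: 10.8
position: [0.612, 0.0076, 0.2035]
ee_rot: [0.001, 0.143, 0.99, 0.0]
ft_force: [1.0, 3.0, 4.7]
grip_width: 1.001
time: 11.3
position: [0.6109, 0.0071, 0.3588]
ee_rot: [-0.001, 0.143, 0.99, -0.0]
ft_force: [-0.3, -0.8, 0.4]
grip_width: 1.001
time: 11.8
position: [0.5496, 0.1115, 0.3899]
ee_rot: [-0.003, 0.144, 0.99, -0.0]
ft_force: [0.4, 1.6, -0.5]
grip_width: 1.0
filter 451 [0.6105 0.0078 0.0193] [-0.649  0.456 -0.609]
0.75 [461.2, 315.9, 43.1, 40.9] 489 [0.4804 0.2342 0.1025] [0.05  0.052 0.011] [0.482  0.2346 0.1033]
[0.54780784 0.11472345 0.389555  ]
```

View pics/r1.png

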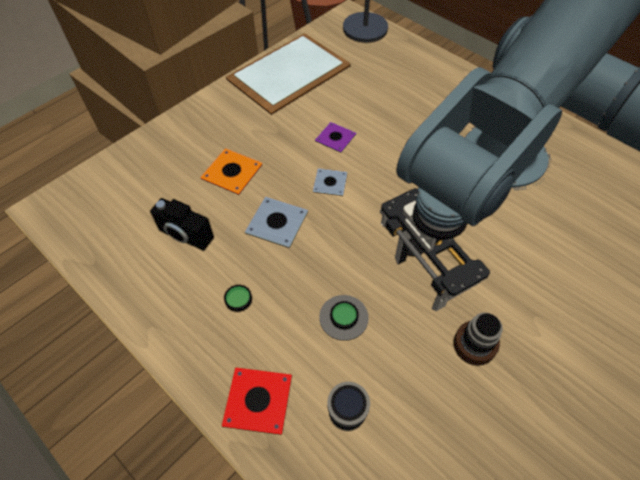

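The filter is flat on the pad at (344,315), measured at (0.6105, 0.0078). The lens is still upright in the stand at (487,338), axis (0.481, 0.2345), top at 0.103. Now I'll go to the lens.

```bash
python3 -m creep '[{"slide":[-25,43,0],"roll":0},{"slide":[-23,41,0],"roll":0},{"slide":[-15,27,0],"roll":0},{"slide":[-7,13,0],"roll":0},{"slide":[0,0,0],"roll":0}]' 0 30
python3 -m creep '[{"slide":[0,0,0],"roll":0},{"slide":[0,0,0],"roll":0},{"slide":[0,0,0],"roll":0},{"slide":[0,0,0],"roll":0},{"slide":[0,0,0],"roll":0}]'
```

```text
time: 12.4
position: [0.4805, 0.2353, 0.3913]
ee_rot: [-0.001, 0.142, 0.99, -0.001]
ft_force: [-0.9, 0.3, 1.1]
grip_width: 1.0
time: 12.9
position: [0.4818, 0.2338, 0.3929]
ee_rot: [0.0, 0.144, 0.99, -0.0]
ft_force: [-1.2, -0.1, -0.6]
grip_width: 0.998
```

```bash
python3 -m creep '[{"slide":[0,0,-25],"roll":0},{"slide":[0,0,-35],"roll":0},{"slide":[0,0,-35],"roll":0},{"slide":[0,0,-25],"roll":0},{"slide":[0,0,-15],"roll":0}]'
python3 -m creep '[{"slide":[0,0,-9],"roll":0},{"slide":[0,0,-4],"roll":0},{"slide":[0,0,0],"roll":0},{"slide":[0,0,0],"roll":0},{"slide":[0,0,0],"roll":0}]'
for i in 1 2; do python3 -m creep '[{"slide":[0,0,0],"roll":0},{"slide":[0,0,0],"roll":0},{"slide":[0,0,0],"roll":0},{"slide":[0,0,0],"roll":0},{"slide":[0,0,0],"roll":0}]' 1 30; done
```

```text
time: 13.4
position: [0.4809, 0.2339, 0.2556]
ee_rot: [-0.001, 0.144, 0.99, -0.001]
ft_force: [-0.9, -0.5, -0.3]
grip_width: 1.001
time: 13.9
position: [0.482, 0.2344, 0.246]
ee_rot: [0.001, 0.143, 0.99, 0.0]
ft_force: [0.1, -0.2, 0.3]
grip_width: 0.998
time: 14.4
position: [0.4815, 0.2342, 0.2448]
ee_rot: [-0.0, 0.143, 0.99, -0.0]
ft_force: [0.4, -0.5, 0.5]
grip_width: 0.637
time: 14.9
position: [0.4815, 0.2342, 0.2448]
ee_rot: [-0.0, 0.143, 0.99, -0.0]
ft_force: [-1.2, -2.0, 2.3]
grip_width: 0.636
```

The gripper reads 59.8 mm, which matches the barrel. I'll lift.

```bash
python3 -m creep '[{"slide":[0,0,3],"roll":0},{"slide":[0,0,5],"roll":0},{"slide":[0,0,10],"roll":0},{"slide":[0,0,15],"roll":0},{"slide":[0,0,20],"roll":0}]'
python3 -m creep '[{"slide":[0,0,20],"roll":0},{"slide":[0,0,10],"roll":0},{"slide":[0,0,5],"roll":0},{"slide":[0,0,0],"roll":0},{"slide":[0,0,0],"roll":0}]'
python3 - <<'E'
from h import *
im,d=arm.get_image("scene"); 
cv2.imwrite("pics/g3.png",cv2.resize(im[200:400,400:600],(500,500))); print(arm.state()['position'])
E
```

```text
time: 15.4
position: [0.4812, 0.2342, 0.2986]
ee_rot: [-0.001, 0.143, 0.99, -0.0]
ft_force: [-0.0, -0.1, -4.4]
grip_width: 0.632
time: 15.9
position: [0.4812, 0.2342, 0.332]
ee_rot: [-0.001, 0.143, 0.99, -0.0]
ft_force: [0.4, -0.6, -4.7]
grip_width: 0.633
[0.48110783 0.2341755  0.3317569 ]
```

View pics/g3.png

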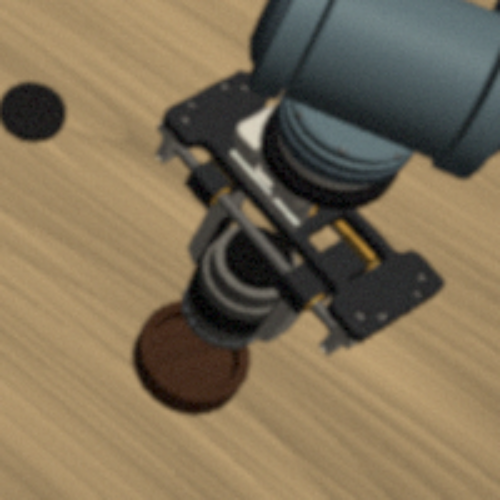

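The lens hangs upright in the fingers at crop (235,290), clear of the socket, and weighs about 0.45 kg. I'll carry it to the plate.

```bash
python3 -m creep '[{"slide":[1,-10,0],"roll":0},{"slide":[2,-20,0],"roll":0},{"slide":[4,-30,0],"roll":0},{"slide":[5,-40,0],"roll":0},{"slide":[5,-40,0],"roll":0}]'
python3 -m creep '[{"slide":[5,-40,0],"roll":0},{"slide":[5,-40,0],"roll":0},{"slide":[5,-40,0],"roll":0},{"slide":[5,-40,0],"roll":0},{"slide":[5,-40,0],"roll":0}]'
python3 -m creep '[{"slide":[5,-40,0],"roll":0},{"slide":[4,-40,0],"roll":0},{"slide":[4,-37,0],"roll":0},{"slide":[3,-25,0],"roll":0},{"slide":[1,-15,0],"roll":0}]'
python3 -m creep '[{"slide":[0,0,-10],"roll":0},{"slide":[0,0,-20],"roll":0},{"slide":[0,0,-20],"roll":0},{"slide":[0,0,-15],"roll":0},{"slide":[0,0,-10],"roll":0}]'
```

```text
time: 16.45
position: [0.4982, 0.0926, 0.3322]
ee_rot: [-0.0, 0.143, 0.99, -0.0]
ft_force: [0.2, -0.6, -4.6]
grip_width: 0.632
time: 16.95
position: [0.523, -0.1079, 0.3323]
ee_rot: [-0.0, 0.144, 0.99, 0.0]
ft_force: [0.5, 0.6, -3.7]
grip_width: 0.638
time: 17.45
position: [0.54, -0.2652, 0.3322]
ee_rot: [-0.0, 0.144, 0.99, 0.0]
ft_force: [-0.0, 0.2, -3.9]
grip_width: 0.636
time: 17.95
position: [0.54, -0.2613, 0.2556]
ee_rot: [-0.001, 0.143, 0.99, 0.001]
ft_force: [0.0, 0.0, -4.5]
grip_width: 0.634
```

```bash
python3 -m creep '[{"slide":[0,0,-6],"roll":0},{"slide":[0,0,-4],"roll":0},{"slide":[0,0,-2],"roll":0},{"slide":[0,0,0],"roll":0},{"slide":[0,0,0],"roll":0}]'
python3 -m creep '[{"slide":[0,0,-1.5],"roll":0},{"slide":[0,0,-1],"roll":0},{"slide":[0,0,0],"roll":0},{"slide":[0,0,0],"roll":0},{"slide":[0,0,0],"roll":0}]'
python3 - <<'E'
from h import *
im,d=arm.get_image("scene"); 
cv2.imwrite("pics/g4.png",cv2.resize(im[120:280,200:360],(500,500))); print(arm.state()['position'])
E
```

```text
time: 18.45
position: [0.5407, -0.2629, 0.2465]
ee_rot: [0.001, 0.143, 0.99, -0.0]
ft_force: [0.7, 0.6, -5.3]
grip_width: 0.632
time: 18.95
position: [0.5405, -0.2627, 0.2434]
ee_rot: [0.0, 0.143, 0.99, -0.0]
ft_force: [0.1, -0.4, -4.8]
grip_width: 0.628
[ 0.54051647 -0.26274428  0.24339709]
```

View pics/g4.png

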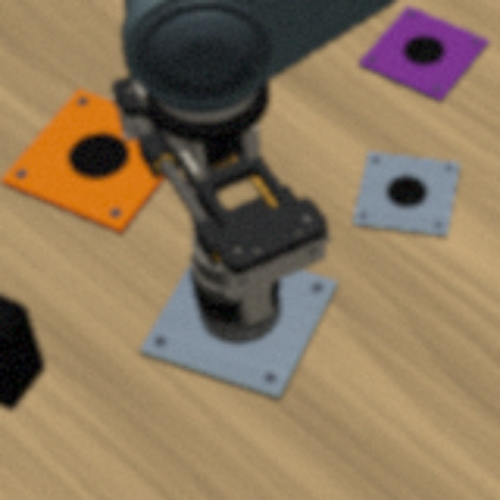

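The lens base at crop (240,322) is centred over the plate, with about 5 mm left to go.

```bash
python3 -m creep '[{"slide":[0,0,-1.5],"roll":0},{"slide":[0,0,-1.5],"roll":0},{"slide":[0,0,0],"roll":0},{"slide":[0,0,0],"roll":0},{"slide":[0,0,0],"roll":0}]'
python3 -m creep '[{"slide":[0,0,-1],"roll":0},{"slide":[0,0,-0.7],"roll":0},{"slide":[0,0,0],"roll":0},{"slide":[0,0,0],"roll":0},{"slide":[0,0,0],"roll":0}]'
```

```text
time: 19.5
position: [0.5405, -0.2627, 0.2404]
ee_rot: [0.0, 0.143, 0.99, -0.0]
ft_force: [0.3, 0.5, -4.3]
grip_width: 0.635
time: 20.0
position: [0.5405, -0.2627, 0.2387]
ee_rot: [0.0, 0.143, 0.99, -0.0]
ft_force: [-0.5, 0.0, -4.7]
grip_width: 0.633
```

```bash
python3 -m creep '[{"slide":[0,0,-0.5],"roll":0},{"slide":[0,0,-0.5],"roll":0},{"slide":[0,0,0],"roll":0},{"slide":[0,0,0],"roll":0},{"slide":[0,0,0],"roll":0}]'
```

```text
time: 20.5
position: [0.5406, -0.2627, 0.2379]
ee_rot: [0.0, 0.143, 0.99, -0.0]
ft_force: [0.4, 1.2, -1.0]
grip_width: 0.633
```

Contact has started, with about 3.5 N taken off the fingers. I'll go down another 0.3 mm, release, and lift straight up.

```bash
python3 -m creep '[{"slide":[0,0,-0.3],"roll":0},{"slide":[0,0,0],"roll":0},{"slide":[0,0,0],"roll":0},{"slide":[0,0,0],"roll":0},{"slide":[0,0,0],"roll":0}]'
for i in 1 2; do python3 -m creep '[{"slide":[0,0,0],"roll":0},{"slide":[0,0,0],"roll":0},{"slide":[0,0,0],"roll":0},{"slide":[0,0,0],"roll":0},{"slide":[0,0,0],"roll":0}]' 0; done
python3 -m creep '[{"slide":[0,0,10],"roll":0},{"slide":[0,0,25],"roll":0},{"slide":[0,0,35],"roll":0},{"slide":[0,0,35],"roll":0},{"slide":[0,0,30],"roll":0}]'
python3 -m creep '[{"slide":[0,0,15],"roll":0},{"slide":[0,15,0],"roll":0},{"slide":[-10,35,0],"roll":0},{"slide":[-10,40,0],"roll":0},{"slide":[-10,40,0],"roll":0}]'
python3 -m creep '[{"slide":[-10,35,0],"roll":0},{"slide":[0,15,0],"roll":0},{"slide":[0,0,0],"roll":0},{"slide":[0,0,0],"roll":0},{"slide":[0,0,0],"roll":0}]'
python3 - <<'E'
from h import *
c="scene"; im,d=arm.get_image(c); hsv=cv2.cvtColor(im,cv2.COLOR_BGR2HSV)
g=(hsv[...,0]>45)&(hsv[...,0]<85)&(hsv[...,1]>100)
P,u,v=world(c,d,g); s=np.hypot(P[:,0]-.611,P[:,1]-.007)<.06; print("filter",s.sum(),P[s].mean(0).round(4))
P,u,v=world(c,d); s=(np.hypot(P[:,0]-.54,P[:,1]+.263)<.06)&(P[:,2]>.085)&(P[:,2]<.12); t=P[s]; print("lens top",len(t),((t.max(0)+t.min(0))/2).round(4),np.ptp(t,axis=0).round(3),np.median(t,0).round(4))
print(arm.state()['position'],arm.state()['time']); cv2.imwrite("pics/end.png",im)
E
```

```text
time: 21.0
position: [0.5406, -0.2628, 0.2379]
ee_rot: [0.0, 0.143, 0.99, -0.0]
ft_force: [-3.3, 2.7, 4.7]
grip_width: 0.635
time: 21.5
position: [0.5405, -0.2628, 0.2373]
ee_rot: [0.0, 0.143, 0.99, -0.0]
ft_force: [0.0, -0.2, -0.2]
grip_width: 0.991
time: 22.0
position: [0.5405, -0.2627, 0.2374]
ee_rot: [0.0, 0.143, 0.99, -0.0]
ft_force: [-0.0, -0.3, -0.9]
grip_width: 0.998
time: 22.5
position: [0.5405, -0.2627, 0.3753]
ee_rot: [0.001, 0.143, 0.99, -0.001]
ft_force: [0.5, -0.4, -1.1]
grip_width: 1.005
time: 23.0
position: [0.5093, -0.1305, 0.3849]
ee_rot: [-0.002, 0.144, 0.99, 0.001]
ft_force: [-0.1, -0.0, 0.1]
grip_width: 0.999
time: 23.5
position: [0.5008, -0.0837, 0.387]
ee_rot: [-0.0, 0.144, 0.99, -0.0]
ft_force: [0.3, -0.9, -0.1]
grip_width: 0.997
filter 448 [0.6109 0.0078 0.0186]
lens top 418 [ 0.5399 -0.2606  0.093 ] [0.054 0.054 0.016] [ 0.5431 -0.2562  0.0949]
[ 0.50082324 -0.08381576  0.3871338 ] 23.55
```

View pics/end.png

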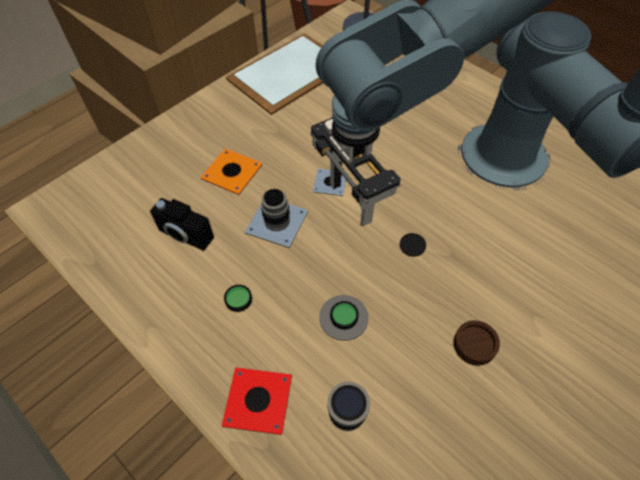

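The lens stands upright on the large chrome plate at (275,207). The filter lies on the pad at (344,315), and the arm is clear of everything. I'll hand in.

```bash
python3 -c "
from bench import arm
print(arm.hand_in())"
```

```text
the job is handed in; nothing more can be done
None
```

I lifted the filter off and laid it on the grey felt pad. Then I lifted the bare lens out of the stand and stood it on the larger chrome plate. I released both and handed in at about 23.5 s of the 51 s limit, without being told a verdict.

| Check in the last picture | Result | Limit |
|---|---|---|
| Filter centre to pad centre | about 1 mm; glass at height 0.019 m, as expected | 20 mm |
| Lens axis to plate centre | about 3 mm; lens top near 0.10 m, looks upright | 18 mm |

- **Gripper:** it was open and clear of everything, with tool forces near zero.
- **Filter set-down:** the tool still read about 5 N upward after release, so the fingertips were probably resting lightly on the pad. That was gone once the arm lifted.
- **Failed check:** the plane fit meant to confirm the filter lies level, taken just after release, gave a meaningless direction. Its flatness rests on the picture and its height.
- **Disagreement:** the median of the lens-top points sat about 7 mm towards the camera. It is biased to the visible side, so I used the midpoint of their extent.

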